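# Snap the cover onto the junction box

### The arm

A 7-joint arm with a two-finger parallel gripper is mounted at the origin on the work surface; the furniture and walls round the work are solid. World frame = base frame: x ahead of the robot, y to its left, z up, the work surface at z = 0. Lengths are in m, angles in rad, forces in N, time in s.
With the tool pointing down it reaches from about 0.4 to 0.875 m from the base axis. Payload 6.5 kg.
Tool frame: the origin (TCP) lies on the centre line of the jaws, within the pads' length; the fingertips stand 19 mm ahead of it and the grasp point (between the pads) is the TCP (arm.tcp_to_tips is the distance from the TCP to the fingertips, in m); z points along the fingers, y is the direction in which the jaws open and shut (so a half turn about z gives the same grasp; the last joint's range is limited). The gripper opens to 88 mm and grips with 3 to 60 N. Pads are 18 mm wide; open, the fingers measure 123 mm over their backs; the gripper's body (75 mm by 187 mm) begins 45 mm behind the grasp point.
Start: joints at [-1.208, 0.536, -0.004, 1.538, 0.003, 1.067, -0.071], TCP at [0.27, 0.591, 0.258] pointing down, gripper open.
Joint ranges: [-2.7, 2.7], [-0.37, 2.16], [-1.27, 1.26], [0.24, 2.4], [-1.31, 4.45], [0.19, 1.91], [-2.76, 2.76]. Speed limits (rad/s): [2.39, 2.39, 3.14, 3.14, 3.14, 3.14, 3.14].

### API

Orientations are given as a unit quaternion [x, y, z, w].
In Python, from cell import arm gives the robot as it stands.
- The arm moves only by the tool move_arm, never from a script. Its argument "series" is a list of rows, each a list of 3 entries, a list of its own where there are three numbers: the opening in per cent of the stroke, from 0 (shut) to 100 (fully open), then the shift along the world's x, y, z in cm, then the turn about the world's z in rad. A call has 1 to 12 rows; each row is the pose to reach, as a shift and turn from the pose commanded when the call began; what a row does not reach only later rows make up. A row lasts 1/8 s, in which the tool goes at most 62.5 mm and 10.7 degrees, less where a joint would pass 70% of its speed; a pose out of reach is approached as far as the arm can. A call with a gripper value outside its range is refused whole. The fingers move at their own pace and stop on an object; the grip force is fixed at half the most. Time passes only in rows, so rows that repeat a pose let the fingers close. It gives the time, the measured TCP pose, the force and the opening at its end, in the units of the state.
- arm.sense(): the state, without advancing time (a new reading comes with each control period).
- arm.capture(name): name is "scene" or "top"; returns (picture, depth): 480x640x3 uint8, red, green, blue; 480x640 float32, m along the optical axis (not along the pixel's ray), 0 where there is no reading.
- arm.camera_info(name): a dict with "K" (3x3 intrinsics, pixels), "R" (3x3) and "t" (3): a world point X has camera coordinates R X + t. Camera axes: x right, y down, z forward; pixel columns grow to the right and rows downward; lengths in m; the calibration is good to about 2 mm. A picture is of the moment at which its call begins. camera_info takes no time and is no camera call.
- arm.hand_in(): hands the job in, once; it reports no verdict.
The state is a dict: "time": time; "joint_positions": joint angles; "qd": joint speeds; "joint_efforts": joint torques, N m; "tcp_pos": TCP position; "ee_rot": TCP orientation; "ft_force": force on the tool from outside, world axes, zero at the start; "ft_torque": the same for the moment, N m; "width": finger opening in m.
Only numpy, scipy, OpenCV 4.12 (cv2) and the standard library are available. Lean on these libraries where they do the work, as an engineer would, in place of code of your own. Each camera call takes 0.05 s, during which the arm holds its last target. There are 200 camera calls.

### The job

Take the white cover out of the wooden stand and snap it onto the grey junction box, outer face up: press it straight down until both orange hooks have clicked over it and it is fully home and level. Then let go, and leave the other things on the desk where they are.

Things in the scene. Friction and masses are not known exactly. Their poses are not given: they have to be found in the camera images.
- cover_center (a point): Centre of the loose white cover, 140 (x) x 60 (y) x 28 mm (z), about 0.15 kg. Its z points out of the smooth outer face (five grey lines); the inner face is hollow. At first it stands on a long edge in the stand's groove, x level, outer face to the stand's +y, edges 8 and 68 mm above the desk. Standing on the bare desk it is stable; under 1 N near its top topples it flat.
- cover_window (a point): One of two alike windows through the cover, at its outer face, 48.5 mm from the cover's centre along +x (the other along -x), 15 mm long in x, 20 mm wide in y. Outward of each window is a pocket whose floor is the ledge, 16 mm above the cover's underside, that a hook catches. Between the windows the outer face is closed, 82 x 52 mm: press there. Axes as cover_center.
- stand: Fixed light wooden stand, 176 x 68 x 22 mm, origin at the centre of its underside on the desk; x along its length, z up. One groove along x through its middle, 31 mm wide, floor 8 mm above the desk. The desk between the stand and the junction box, straight ahead of the robot, is free for putting the cover down (0.49 to 0.64 m ahead).
- base_seat (a point): Centre of the top of the fixed grey junction-box base, 156 x 66 mm, 16 mm high; x along it, z up. The cover's underside rests here when home (cover centre 14 mm above this point), either way round. The green circuit board, up to 13 mm above this point, goes into its hollow. Screw tabs, 7 mm above the desk, reach 101 mm from the centre along x.
- hook_a_foot (a point): Where the orange hook at the base's +x end leaves the base, 52 mm from its centre (hook_b likewise at -x). A hook is 15 mm wide in y, rises 27.3 mm above the base's top; its head slopes outwards. The hooks enter the cover's windows with about 3 mm to spare each way in x and 2.5 mm in y.
- hook_a (a joint): Springy orange hook at the base's +x end: 0 upright; up to about 0.2 rad as the cover, passing down over its sloped head, bends it inwards (towards the middle); back at 0 with its nose over the cover's ledge once it has clicked. Both hooks together resist with roughly 8 to 18 N just before they click.
- hook_b (a joint): The same for the hook at the base's -x end.
- tape_roll: Bystander: roll of tan tape, 93 mm across, 48 mm high, lying flat; origin at its underside.
- clip_tin: Bystander: round green and white tin, 69 mm across, 27 mm high; origin at its underside.
- mouse_a: Bystander: black computer mouse, 108 x 61 x 33 mm; origin at its underside.
- calculator: Bystander: desk calculator, 122 x 74 x 13 mm; origin at its underside.
- stapler: Bystander: red stapler, 36 x 155 x 48 mm; origin at its underside.
Things that resemble listed ones, but are neither listed nor needed, are in the scene too. Of the things shaped like the part that bears base_seat, the grey one is meant.

How it is judged:
At the end, for the whole second after the job is handed in: The cover sits on the base outer face up, its centre 14 mm (within 2.5 mm) above the seat and within 6 mm of it sideways, long axes parallel within 0.12 rad, tilted under 0.04 rad, and both hooks have sprung back to under 0.07 rad (z of cover_center in the frame of base_seat between 0.0115 and 0.0165 m and horizontal distance between cover_center and base_seat below 0.006 m and angle between the x axis of cover_center and the x axis of base_seat, either way round below 0.12 rad and angle between cover_center's own z axis and vertical below 0.04 rad and value of joint each of hook_a, hook_b below 0.07 rad); the robot touches nothing.
It fails at once if a bystander is moved by more than 30 mm (distance of any of tape_roll, clip_tin, mouse_a, calculator, stapler from where it was at the start of the episode above 0.03 m).
It also fails if it takes over 64 s, if anything falls off the work surface, if the arm or the gripper's body presses on something with over 40 N, if the wrist force passes 120 N, or if a joint passes its speed limit or range.

## Working session

There is one attempt and no reset: what is moved stays moved. The work goes in short steps, Python scripts to look and compute and a tool call to move; the robot and the scene stay as the last step left them, time stands still between calls to the robot, and variables do not carry over. Pictures are saved under pics/ and viewed, about 8 in all and at most 12, crops included, and the job is handed in when it is done.

Besides the shell and the picture viewer there is one more tool, called after "Emit:" as name([rows], argument=value, ...), one row to a line, values as JSON. move_arm: Moves the arm, as the interface text tells. Its arguments: {"type":"object","properties":{"series":{"type":"array"}},"required":["series"]}

```bash
mkdir -p pics; cat > h.py <<'E'
import numpy as np, cv2
from cell import arm
def cap(n,f=None):
    p,d=arm.capture(n)
    if f: cv2.imwrite(f,cv2.cvtColor(p,cv2.COLOR_RGB2BGR)); np.save(f+'.npy',d)
    return p,d
def world(n,d):
    c=arm.camera_info(n);K,R,t=map(np.array,(c['K'],c['R'],c['t']))
    v,u=np.mgrid[:480,:640]
    P=np.stack([(u-K[0,2])/K[0,0]*d,(v-K[1,2])/K[1,1]*d,d],-1)
    return (P-t)@R
def crop(p,x0,y0,x1,y1,s,f):
    cv2.imwrite(f,cv2.cvtColor(cv2.resize(p[y0:y1,x0:x1],None,fx=s,fy=s,interpolation=cv2.INTER_CUBIC),cv2.COLOR_RGB2BGR))
E
python3 - <<'E'
from h import *
for n in('top','scene'):
    cap(n,f'pics/{n}0.png')
    c=arm.camera_info(n); R=np.array(c['R']);print(n,-R.T@np.array(c['t']),R.round(2).tolist(),c['K'])
print(arm.sense())
E
```

```text
top [0.37485466 0.02856956 1.10466833] [[0.01, -1.0, 0.02], [-0.99, -0.01, -0.12], [0.12, -0.02, -0.99]] [[512.47133465   0.         317.20139373]
 [  0.         512.47133465 240.49606744]
 [  0.           0.           1.        ]]
scene [ 0.15856702 -0.67538109  0.98634292] [[0.89, -0.45, 0.01], [-0.34, -0.69, -0.64], [0.3, 0.57, -0.77]] [[497.64144194   0.         323.31336047]
 [  0.         497.64144194 242.82536094]
 [  0.           0.           1.        ]]
{'time': 0.1, 'joint_positions': array([-1.20821687,  0.53707673, -0.0044154 ,  1.53874176,  0.00260448,
        1.06730662, -0.07121595]), 'qd': array([ 0.00159124, -0.00306874,  0.00029947, -0.00323401,  0.00274381,
        0.0012242 ,  0.00038993]), 'joint_efforts': array([ 2.60228604e-03, -5.72075129e+01,  9.93885063e-01, -2.52226245e+01,
       -5.61353238e-02,  1.34960690e-02,  3.78707352e-05]), 'tcp_pos': array([0.27005481, 0.59068184, 0.25694845]), 'ee_rot': array([ 2.12732594e-01,  9.77110158e-01, -7.57018823e-04, -9.88511914e-05]), 'ft_force': array([-0.37501837,  0.08493275,  0.23532006]), 'ft_torque': array([ 0.02152478, -0.0038203 ,  0.03377626]), 'width': 0.0882992746469761}
```

View pics/top0.png

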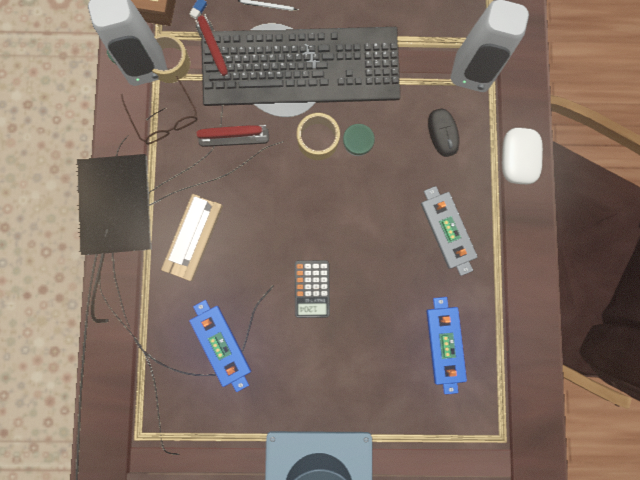

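View pics/scene0.png

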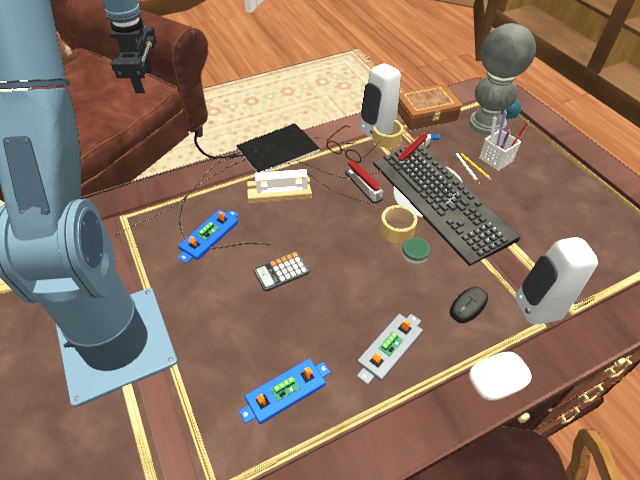

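Top view: grey box is at about (450,230), the stand with cover at (192,237), and the two blue boxes are decoys. Next I'll zoom in on both and compute points.

```bash
cat > m.py <<'E'
from h import *
p=cv2.imread('pics/top0.png')[:,:,::-1]; s=cv2.imread('pics/scene0.png')[:,:,::-1]
a=cv2.resize(p[185:285,155:230],(450,600),interpolation=2); b=cv2.resize(s[155:211,240:320],(800,560),interpolation=2)[:, :]
c=cv2.resize(p[180:280,415:490],(450,600),interpolation=2)
cv2.imwrite('pics/c1.png',np.hstack([a,c])[:,:800,::-1]);cv2.imwrite('pics/c2.png',b[:,:,::-1])
W=world('top',np.load('pics/top0.png.npy'))
# base/stand masks by height and region
for nm,(x0,y0,x1,y1) in dict(stand=(155,185,230,285),base=(415,180,490,280)).items():
    Q=W[y0:y1,x0:x1].reshape(-1,3); C=p[y0:y1,x0:x1].reshape(-1,3).astype(int)
    print(nm,np.percentile(Q[:,2],[5,50,90,99]))
    if nm=='stand': sets={'wood':(Q[:,2]>.016)&(Q[:,2]<.027),'cover':Q[:,2]>.055}
    else: sets={'body':(Q[:,2]>.012)&(Q[:,2]<.021),'all':Q[:,2]>.004,'orange':(C[:,0]>C[:,2]+90)&(C[:,0]>150)}
    for k,m in sets.items():
        q=Q[m].astype(np.float32); (cx,cy),wh,ang=cv2.minAreaRect(q[:,:2]*1000); print(k,m.sum(),cx,cy,wh,ang,np.median(q[:,2]),cv2.boxPoints(((cx,cy),wh,ang)).round().tolist())
E
python3 m.py
```

```text
stand [-0.00234575  0.00241543  0.06697322  0.07138149]
wood 1109 510.87799072265625 276.67626953125 (68.91205596923828, 175.5370330810547) 70.57151794433594 0.021912465 [[417.0, 273.0], [582.0, 215.0], [605.0, 280.0], [440.0, 338.0]]
cover 996 473.9351501464844 149.30348205566406 (294.3513488769531, 139.86752319335938) 70.18122100830078 0.06829417 [[358.0, 35.0], [490.0, -13.0], [590.0, 264.0], [458.0, 311.0]]
base [-0.00289122  0.0016495   0.01756037  0.03803886]
body 1821 535.5594482421875 -275.23724365234375 (155.6554718017578, 66.90245056152344) 22.94577407836914 0.016110685 [[451.0, -275.0], [477.0, -336.0], [620.0, -276.0], [594.0, -214.0]]
all 2647 521.7963256835938 -168.32012939453125 (229.69728088378906, 434.3600769042969) 8.863844871520996 0.01580336 [[375.0, 29.0], [442.0, -401.0], [669.0, -365.0], [602.0, 64.0]]
orange 76 536.4915771484375 -275.1227111816406 (121.41799926757812, 15.63526439666748) 22.365341186523438 0.038586095 [[477.0, -291.0], [483.0, -305.0], [596.0, -259.0], [590.0, -245.0]]
```

View pics/c1.png

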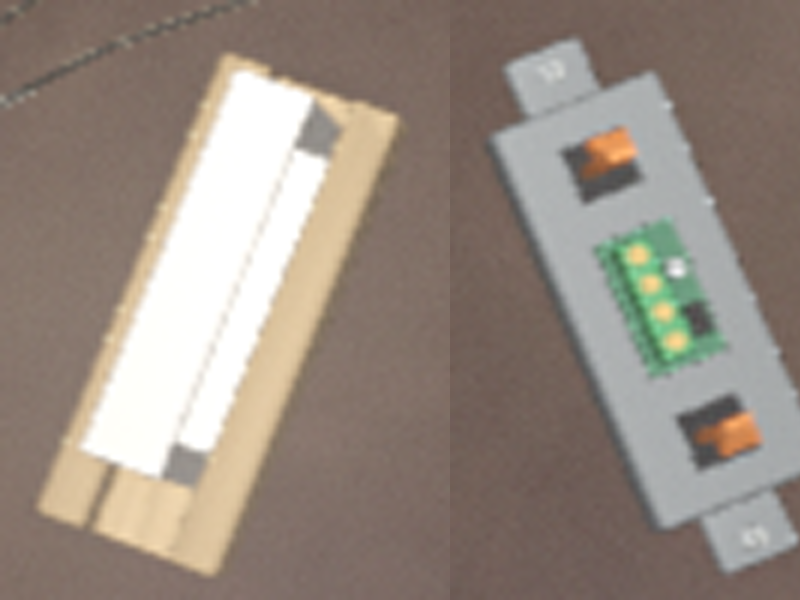

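View pics/c2.png

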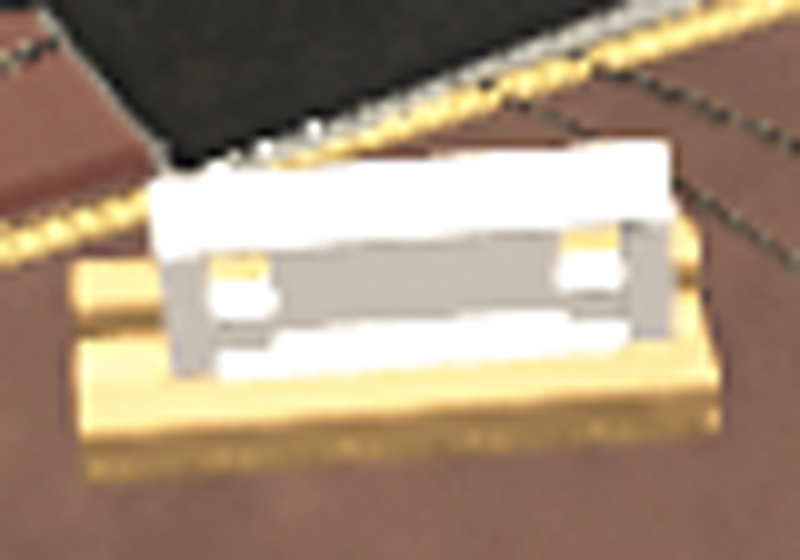

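The hollow side faces the scene camera, which is the -y side. So the outer normal n is about (0.33, 0.94), and the cover has to topple towards -n. Now I'll refine the cover centre.

```bash
python3 - <<'E'
from h import *
p=cv2.imread('pics/top0.png')[:,:,::-1].astype(int)
W=world('top',np.load('pics/top0.png.npy'))
Q=W[185:285,155:230].reshape(-1,3);C=p[185:285,155:230].reshape(-1,3)
m=(Q[:,2]>.062)&(Q[:,2]<.075)&(Q[:,1]>.2)&(C.min(1)>200)
print(m.sum(),np.median(Q[m,2]),cv2.minAreaRect((Q[m,:2]*1000).astype(np.float32)))
for n,(u,v) in dict(calc=(312,290),tape=(318,133),tin=(358,139),stapler=(233,134),mouse=(443,132)).items(): print(n,W[v-2:v+3,u-2:u+3].reshape(-1,3).mean(0).round(3))
E
```

```text
942 0.0682897387039397 ((518.9536743164062, 273.8714599609375), (29.445053100585938, 139.63186645507812), 70.18122100830078)
calc [0.402 0.019 0.011]
tape [0.75 0.01 0.  ]
tin [ 0.73  -0.076  0.026]
stapler [0.73  0.192 0.044]
mouse [ 0.747 -0.261  0.03 ]
```

Emit:
move_arm([
  [100,[6,-8,0],0.02],
  [100,[12,-16,-2],0.04],
  [100,[16,-21,-4],0.06],
  [100,[20,-26,-7],0.087],
  [100,[24.9,-31.7,-10],0.087],
  [100,[24.9,-31.7,-11.7],0.087],
  [100,[24.9,-31.7,-11.7],0.087],
  [100,[24.9,-31.7,-11.7],0.087],
  [100,[24.9,-31.7,-11.7],0.087],
])

```text
time: 1.23
tcp_pos: [0.5187, 0.275, 0.1407]
ee_rot: [0.17, 0.985, 0.0, -0.0]
ft_force: [-0.1, 0.5, 0.0]
width: 0.0877
```

Emit:
move_arm([
  [100,[0,0,-4],0],
  [100,[0,0,-7.5],0],
  [100,[0,0,-7.5],0],
  [0,[0,0,-7.5],0],
  [0,[0,0,-7.5],0],
  [0,[0,0,-7.5],0],
  [0,[0,0,-7.5],0],
  [0,[0,0,-7.5],0],
  [0,[0,0,-7.5],0],
])

```text
time: 2.35
tcp_pos: [0.5192, 0.2741, 0.0657]
ee_rot: [0.17, 0.985, -0.0, -0.0]
ft_force: [-0.1, -0.2, -0.5]
width: 0.0302
```

Emit:
move_arm([
  [0,[0,0,0],0],
  [0,[0,0,1],0],
  [0,[0,0,3],0],
  [0,[0,0,6],0],
  [0,[0,0,9],0],
  [0,[0,0,9],0],
])

```text
time: 3.1
tcp_pos: [0.5211, 0.2751, 0.1592]
ee_rot: [0.17, 0.985, 0.002, 0.002]
ft_force: [0.2, -0.1, -1.7]
width: 0.0269
```

```bash
python3 - <<'E'
from h import *
print(arm.sense()['width'],arm.sense()['ft_force'])
p,d=cap('scene','pics/s1.png'); crop(p,190,80,350,220,5,'pics/s1c.png')
E
```

```text
0.026910039009564547 [ 0.17028872 -0.10530589 -1.66870573]
```

View pics/s1c.png

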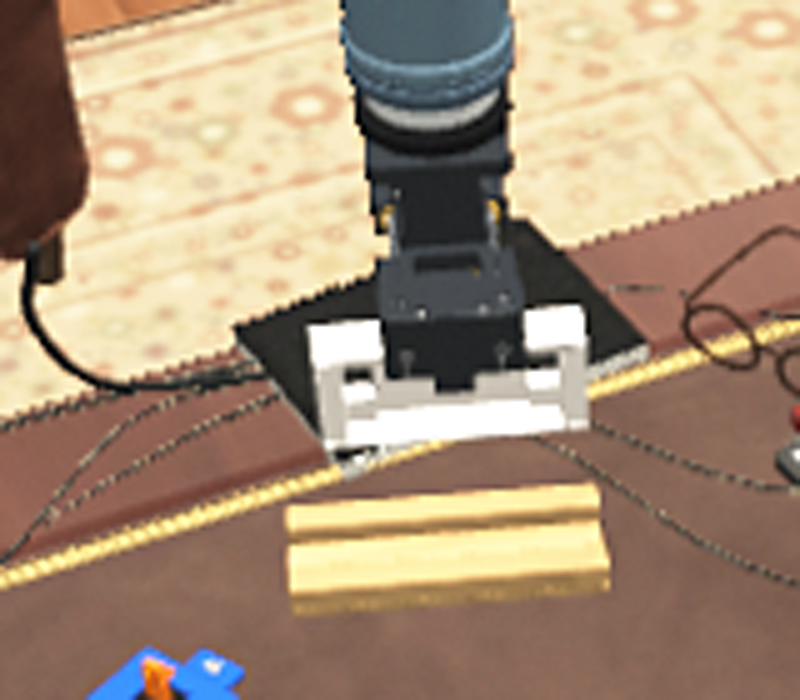

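The cover is held upright and clear of the stand. I'll turn it and carry it to the free area.

Emit:
move_arm([
  [0,[0.7,-3,0],0.12],
  [0,[1.4,-7,0],0.26],
  [0,[2.2,-11,0],0.4],
  [0,[3,-15,0],0.54],
  [0,[3.6,-18.5,0],0.66],
  [0,[3.9,-21.4,0],0.738],
  [0,[3.9,-21.4,-4],0.738],
  [0,[3.9,-21.4,-7],0.738],
  [0,[3.9,-21.4,-8.5],0.738],
  [0,[3.9,-21.4,-9.2],0.738],
  [0,[3.9,-21.4,-9.2],0.738],
])

```text
time: 4.53
tcp_pos: [0.5584, 0.0603, 0.0639]
ee_rot: [-0.197, 0.98, -0.0, 0.0]
ft_force: [-0.7, 0.4, -0.8]
width: 0.0269
```

Edge about 6 mm above the desk; lower gently.

Emit:
move_arm([
  [0,[0,0,-0.2],0],
  [0,[0,0,-0.4],0],
  [0,[0,0,-0.5],0],
  [0,[0,0,-0.6],0],
  [0,[0,0,-0.6],0],
  [0,[0,0,-0.6],0],
])

```text
time: 5.28
tcp_pos: [0.5583, 0.0601, 0.0578]
ee_rot: [-0.197, 0.98, 0.0, 0.0]
ft_force: [-0.3, 0.1, -1.4]
width: 0.0265
```

Emit:
move_arm([
  [0,[0,0,-0.1],0],
  [0,[0,0,-0.1],0],
  [0,[0,0,-0.1],0],
])

```text
time: 5.65
tcp_pos: [0.5584, 0.0601, 0.0576]
ee_rot: [-0.197, 0.98, -0.0, 0.0]
ft_force: [-2.9, -0.6, 9.0]
width: 0.0269
```

Emit:
move_arm([
  [0,[0,0,0.1],0],
  [0,[0,0,0.1],0],
  [50,[0,0,0.1],0],
  [50,[0,0,0.1],0],
  [100,[0,0,0.1],0],
  [100,[0,0,0.1],0],
  [100,[0,0,0.1],0],
  [100,[0,0,0.1],0],
])

```text
time: 6.65
tcp_pos: [0.5583, 0.0602, 0.0577]
ee_rot: [-0.197, 0.98, 0.0, 0.0]
ft_force: [-0.6, 0.6, 0.4]
width: 0.082
```

```bash
python3 - <<'E'
from h import *
p,d=cap('scene','pics/s2.png'); crop(p,230,130,390,270,5,'pics/s2c.png')
E
```

```text
(no output)
```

View pics/s2c.png

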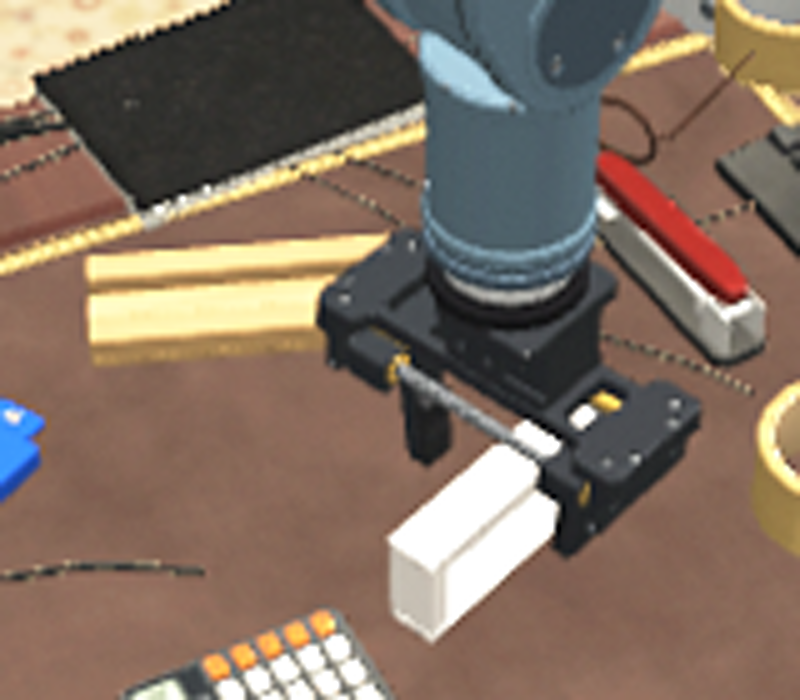

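Standing as intended. I'll push its outer face towards -n with the outer finger, so it topples between the open jaws.

Emit:
move_arm([
  [100,[0,0,0.7],0],
  [100,[0.97,-2.31,0.8],0],
  [100,[1.16,-2.77,0.8],0],
  [100,[1.36,-3.23,0.8],0],
  [100,[1.55,-3.69,0.8],0],
  [100,[1.75,-4.15,0.8],0],
  [100,[1.94,-4.61,0.8],0],
  [100,[2.13,-5.07,0.8],0],
  [100,[2.33,-5.53,0.8],0],
  [100,[2.52,-5.99,0.8],0],
  [100,[2.72,-6.45,0.8],0],
  [100,[2.72,-6.45,0.8],0],
])

```text
time: 8.2
tcp_pos: [0.5856, -0.005, 0.0657]
ee_rot: [-0.196, 0.981, -0.0, 0.0]
ft_force: [0.2, -0.3, 0.0]
width: 0.088
```

```bash
python3 - <<'E'
from h import *
p,d=cap('scene','pics/s3.png'); crop(p,230,150,390,290,5,'pics/s3c.png')
E
```

```text
(no output)
```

View pics/s3c.png

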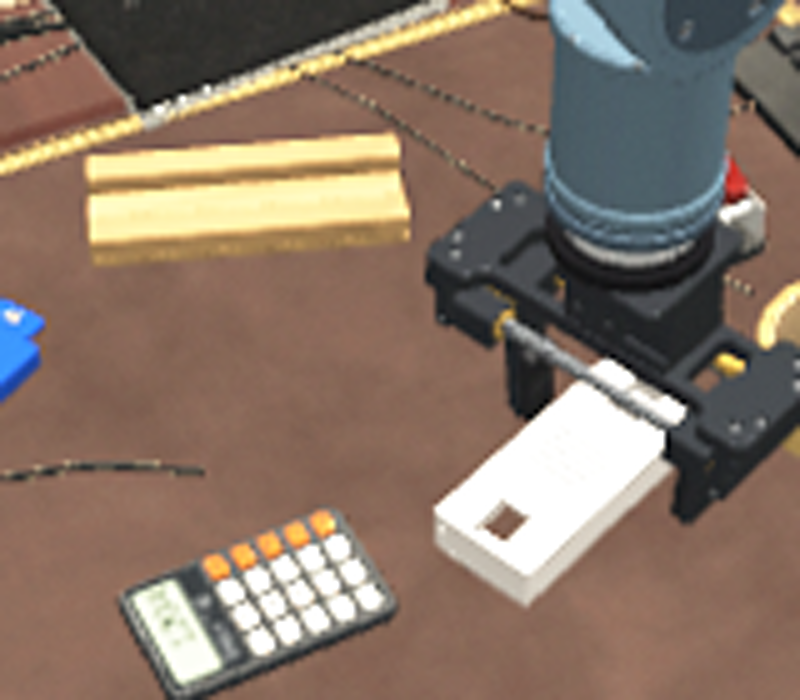

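Flat with the outer face up. I'll move aside and measure it from the top camera.

Emit:
move_arm([
  [100,[0,0,4],0],
  [100,[0,2,8],0],
  [100,[0,8,10],0],
  [100,[0,14,10],0],
  [100,[0,20,10],0],
  [100,[0,25,10],0],
  [100,[0,25,10],0],
  [100,[0,25,10],0],
])

```text
time: 9.25
tcp_pos: [0.5854, 0.2448, 0.1655]
ee_rot: [-0.197, 0.98, -0.001, -0.0]
ft_force: [-0.5, -1.3, -0.4]
width: 0.088
```

```bash
cat > loc.py <<'E'
from h import *
p,d=cap('top','pics/t2.png'); W=world('top',d)
def rect(m):
    n,l,s,_=cv2.connectedComponentsWithStats(m.astype(np.uint8)); k=1+s[1:,4].argmax(); q=W[l==k]
    return s[k],np.median(q[:,2]),cv2.minAreaRect((q[:,:2]*1000).astype(np.float32))
X,Y,Z=W[...,0],W[...,1],W[...,2]
white=(p.min(2)>150)
print('cover',rect((Z>.022)&(Z<.034)&(abs(Y)<.14)&(X>.47)&(X<.68)))
C=p.astype(int); o=(C[...,0]>C[...,2]+90)&(C[...,0]>150)&(Y<-.2)&(X>.45)&(X<.65)&(Z>.03)
print('base',rect((Z>.012)&(Z<.021)&(Y<-.18)&(X>.43)&(X<.64)))
n,l,s,c=cv2.connectedComponentsWithStats(o.astype(np.uint8)); print([(s[i,4],W[l==i].mean(0).round(4)) for i in range(1,n) if s[i,4]>10])
print(arm.sense()['tcp_pos'],arm.sense()['ee_rot'])
E
python3 loc.py; python3 - <<'E'
import sys;sys.path.insert(0,'.')
import cv2
p=cv2.imread('pics/t2.png');cv2.imwrite('pics/t2c.png',cv2.resize(p[170:290,270:430],(800,600),interpolation=2))
E
```

```text
cover (array([ 290,  173,   50,   70, 1614], dtype=int32), np.float64(0.028035621000097107), ((576.8075561523438, 17.302719116210938), (140.7015380859375, 60.2441291809082), 22.52851104736328))
base (array([ 422,  192,   56,   77, 1823], dtype=int32), np.float64(0.016121831510629278), ((535.4337158203125, -275.4299011230469), (155.79965209960938, 67.25865173339844), 22.476743698120117))
[(np.int32(29), array([ 0.5857, -0.2534,  0.0399])), (np.int32(30), array([ 0.4847, -0.2953,  0.0386]))]
[0.5856494  0.24384093 0.16552571] [-1.96016534e-01  9.80600336e-01 -6.69317679e-04 -2.28796284e-04]
```

View pics/t2c.png

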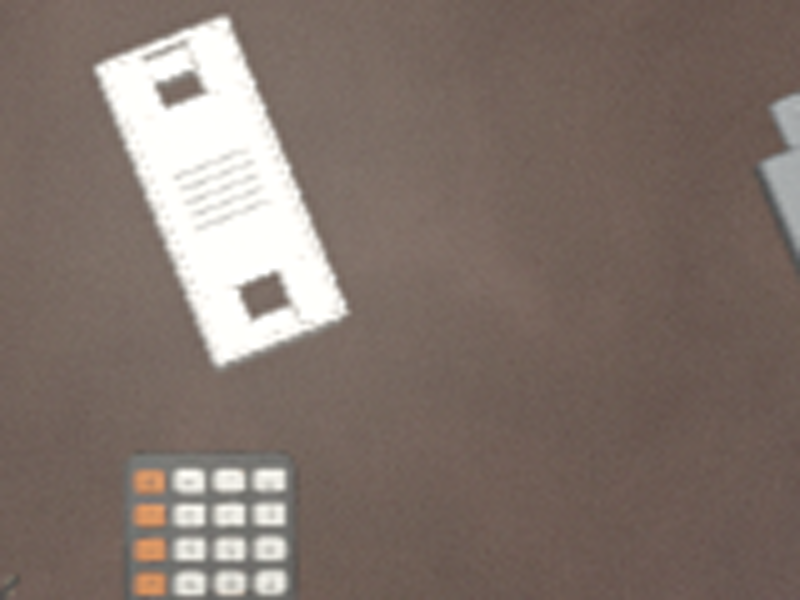

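Emit:
move_arm([
  [100,[0,-5,0],0],
  [100,[-0.5,-11,0],0],
  [100,[-0.8,-17,-3],0],
  [100,[-0.87,-22.7,-7],0],
  [100,[-0.87,-22.7,-9],0],
  [100,[-0.87,-22.7,-12],0],
  [100,[-0.87,-22.7,-14.2],0],
  [100,[-0.87,-22.7,-14.2],0],
  [0,[-0.87,-22.7,-14.2],0],
  [0,[-0.87,-22.7,-14.2],0],
  [0,[-0.87,-22.7,-14.2],0],
  [0,[-0.87,-22.7,-14.2],0],
])

```text
time: 10.8
tcp_pos: [0.5774, 0.0185, 0.0246]
ee_rot: [-0.197, 0.98, -0.0, 0.001]
ft_force: [-0.6, -0.6, 7.1]
width: 0.06
```

Emit:
move_arm([
  [0,[0,0,0],0],
  [0,[0,0,0],0],
  [0,[0,0,1],0],
  [0,[0,0,4],0],
  [0,[0,0,8],0],
  [0,[0,0,8],0],
  [0,[0,0,8],0],
])

```text
time: 11.68
tcp_pos: [0.5761, 0.0187, 0.1033]
ee_rot: [-0.197, 0.98, 0.0, -0.0]
ft_force: [-0.9, -0.6, -1.5]
width: 0.0594
```

Emit:
move_arm([
  [0,[-0.5,-4,0],0],
  [0,[-1.3,-9,0],0],
  [0,[-2,-14,0],0],
  [0,[-2.8,-19,0],0],
  [0,[-3.5,-24,0],0],
  [0,[-4,-28,0],0],
  [0,[-4.13,-29.3,0],0],
  [0,[-4.13,-29.3,-1],0],
  [0,[-4.13,-29.3,-2],0],
  [0,[-4.13,-29.3,-2.5],0],
  [0,[-4.13,-29.3,-2.5],0],
  [0,[-4.13,-29.3,-2.5],0],
])

```text
time: 13.18
tcp_pos: [0.5358, -0.274, 0.0789]
ee_rot: [-0.197, 0.98, -0.0, 0.0]
ft_force: [0.7, 0.0, -1.1]
width: 0.06
```

```bash
python3 - <<'E'
from h import *
for n in ('top','scene'):
    p,d=cap(n,f'pics/{n}4.png')
    if n=='top': a=cv2.resize(p[170:290,400:500],(500,600),interpolation=2); W=world(n,d)
    else: b=cv2.resize(p[280:400,340:440],(300,360),interpolation=2)
b=np.vstack([b,np.zeros((240,300,3),np.uint8)])
cv2.imwrite('pics/v4.png',np.hstack([a,b])[:,:,::-1])
s=arm.sense();print(s['tcp_pos'],s['ee_rot'])
E
```

```text
[ 0.53578718 -0.27435114  0.07909532] [-1.96902598e-01  9.80422983e-01 -2.13696276e-04  3.10530603e-04]
```

View pics/v4.png

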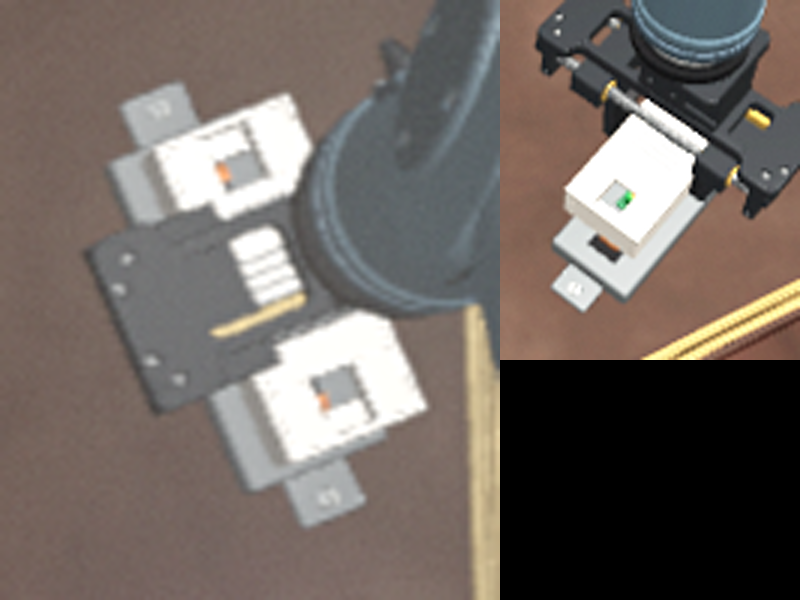

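```bash
cat > off.py <<'E'
from h import *
import sys
zlo,zhi,f=float(sys.argv[1]),float(sys.argv[2]),sys.argv[3]
p=cv2.imread(f)[:,:,::-1]; W=world('top',np.load(f+'.npy'))
a=np.radians(22.5); ex=np.array([np.cos(a),np.sin(a)]); ey=np.array([-ex[1],ex[0]])
D=(W[...,:2]-[.5355,-.2753])*1000; X=D@ex; Y=D@ey
m=(p.min(2)>170)&(W[...,2]>zlo)&(W[...,2]<zhi)&(abs(X)<85)&(abs(Y)<45)
for s in(1,-1):
    e=m&(s*X>40)
    print(s,e.sum(),'x',X[e].min().round(1),X[e].max().round(1),'y',Y[e].min().round(1),Y[e].max().round(1),'z',np.median(W[...,2][e]))
    for lo in (42,50,58): 
        q=e&(s*X>lo)&(s*X<lo+8); print('  y@',lo,np.percentile(Y[q],[1,99]).round(1))
E
python3 off.py .07 .1 pics/top4.png
```

```text
1 338 x 40.1 70.0 y -29.0 32.5 z 0.08181534046817604
  y@ 42 [-25.8  31.7]
  y@ 50 [-27.2  32. ]
  y@ 58 [-27.7  31.1]
-1 349 x -70.0 -40.2 y -29.5 31.9 z 0.08188793538565221
  y@ 42 [-28.   31.3]
  y@ 50 [-27.6  30.8]
  y@ 58 [-28.6  30.9]
```

Centred in x, level, and about 1.2 mm off in +y. I'll correct that and lower it to just above hook engagement.

Emit:
move_arm([
  [0,[0.05,-0.12,0],0],
  [0,[0.05,-0.12,0],0],
  [0,[0.05,-0.12,-0.7],0],
  [0,[0.05,-0.12,-1.2],0],
  [0,[0.05,-0.12,-1.6],0],
  [0,[0.05,-0.12,-2.0],0],
  [0,[0.05,-0.12,-2.4],0],
  [0,[0.05,-0.12,-2.4],0],
])

```text
time: 14.28
tcp_pos: [0.5361, -0.2758, 0.0546]
ee_rot: [-0.197, 0.98, -0.0, 0.0]
ft_force: [-0.1, -1.5, -1.3]
width: 0.06
```

No contact force, so the hooks are through the windows freely. Pressing.

Emit:
move_arm([
  [0,[0,0,-0.3],0],
  [0,[0,0,-0.5],0],
  [0,[0,0,-0.7],0],
  [0,[0,0,-0.9],0],
  [0,[0,0,-1.1],0],
  [0,[0,0,-1.3],0],
  [0,[0,0,-1.4],0],
  [0,[0,0,-1.4],0],
])

```text
time: 15.28
tcp_pos: [0.5357, -0.2758, 0.0408]
ee_rot: [-0.197, 0.98, -0.0, -0.0]
ft_force: [-2.8, -1.4, 2.9]
width: 0.0596
```

Emit:
move_arm([
  [100,[0,0,0],0],
  [100,[0,0,0],0],
  [100,[0,0,0],0],
  [100,[0,0,0],0],
  [100,[0,0,3],0],
  [0,[0,0,6],0],
  [0,[0,0,6],0],
  [0,[0,0,6],0],
  [0,[0,0,6],0],
])

```text
time: 16.4
tcp_pos: [0.5352, -0.2752, 0.0996]
ee_rot: [-0.197, 0.98, 0.001, -0.001]
ft_force: [-0.3, 0.7, 0.0]
width: 0.05
```

```bash
python3 -c "
from h import *
cap('top','pics/top5.png')"; python3 off.py .035 .06 pics/top5.png
```

```text
1 272 x 40.1 69.0 y -31.2 30.7 z 0.04354613874909573
  y@ 42 [-29.9  28.9]
  y@ 50 [-30.4  30.3]
  y@ 58 [-29.   30.1]
-1 328 x -70.7 -40.2 y -30.8 30.5 z 0.043524151028894544
  y@ 42 [-29.5  29.7]
  y@ 50 [-30.2  29.7]
  y@ 58 [-29.6  29.8]
```

Both ends of the top face read 43.5 mm (44 expected) and the cover is centred. I'll add a confirming press with closed fingers.

Emit:
move_arm([
  [0,[0,0,0],0],
  [0,[0,0,0],0],
  [0,[0,0,0],0],
  [0,[0,0,-2],0],
  [0,[0,0,-3],0],
  [0,[0,0,-3.4],0],
  [0,[0,0,-3.6],0],
  [0,[0,0,-3.7],0],
  [0,[0,0,-3.7],0],
])

```text
time: 17.58
tcp_pos: [0.5361, -0.2757, 0.064]
ee_rot: [-0.197, 0.98, -0.0, 0.0]
ft_force: [1.1, -0.4, 0.3]
width: 0.0004
```

Emit:
move_arm([
  [0,[0,0,-0.1],0],
  [0,[0,0,-0.15],0],
  [0,[0,0,-0.2],0],
  [0,[0,0,-0.2],0],
])

```text
time: 18.08
tcp_pos: [0.5363, -0.2757, 0.0635]
ee_rot: [-0.197, 0.98, -0.0, 0.0]
ft_force: [-3.9, 2.2, 14.1]
width: 0.0003
```

Emit:
move_arm([
  [0,[0,0,-0.1],0],
  [0,[0,0,-0.1],0],
])

```text
time: 18.32
tcp_pos: [0.5363, -0.2757, 0.0634]
ee_rot: [-0.197, 0.98, -0.0, 0.0]
ft_force: [-8.2, 3.4, 24.4]
width: 0.0005
```

Emit:
move_arm([
  [0,[0,0,1],0],
  [0,[0,0,5],0],
  [0,[0,4,10],0],
  [0,[0,10,12],0],
  [0,[0,16,12],0],
  [0,[0,22,12],0],
  [0,[0,22,12],0],
  [0,[0,22,12],0],
])

```text
time: 19.32
tcp_pos: [0.536, -0.0562, 0.1809]
ee_rot: [-0.197, 0.98, -0.0, 0.0]
ft_force: [0.4, 0.1, -0.7]
width: 0.0008
```

```bash
python3 - <<'E'
from h import *
p,d=cap('top','pics/top6.png'); a=cv2.resize(p[180:280,405:495],(400,444),interpolation=2)
p,d=cap('scene','pics/scene6.png'); b=cv2.resize(p[300:400,345:435],(400,444),interpolation=2)
cv2.imwrite('pics/v6.png',np.hstack([a,b])[:,:,::-1])
E
python3 off.py .035 .06 pics/top6.png
```

```text
1 271 x 40.1 69.1 y -30.8 28.3 z 0.04376206330516437
  y@ 42 [-29.   28.2]
  y@ 50 [-29.5  27.8]
  y@ 58 [-28.9  27.4]
-1 322 x -70.9 -40.2 y -29.9 29.9 z 0.043570105860295916
  y@ 42 [-29.1  29.2]
  y@ 50 [-28.   29.7]
  y@ 58 [-29.3  29.4]
```

View pics/v6.png

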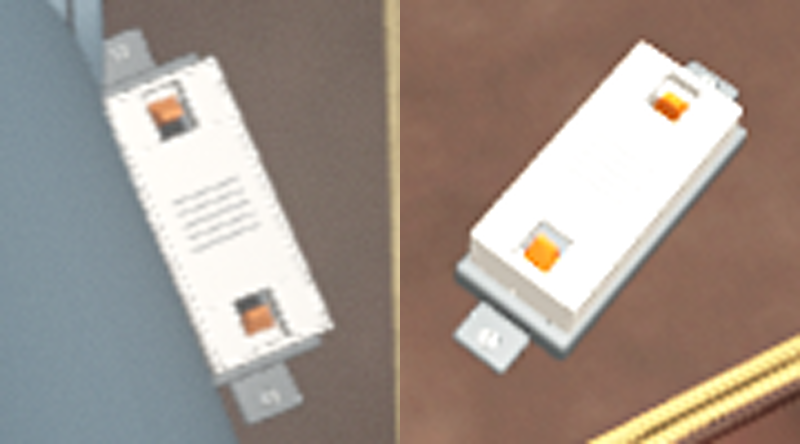

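View pics/top6.png

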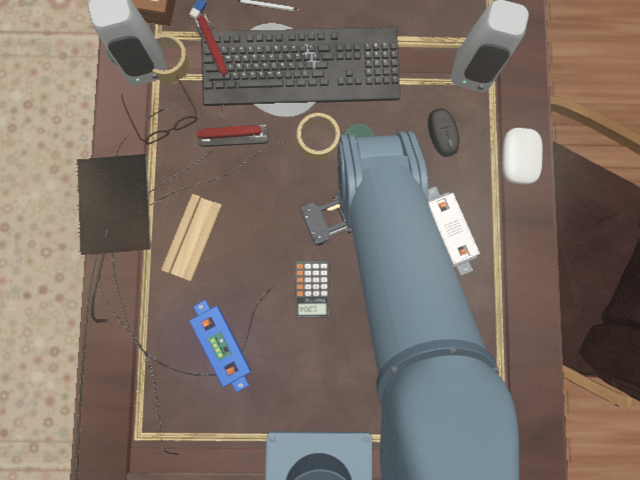

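The cover is on and level, hook heads show over the ledges in both windows, and nothing else has moved. Handing in.

```bash
python3 -c "
from cell import arm
print(arm.hand_in())"
```

```text
the job is handed in; nothing more can be done
None
```

The cover is snapped onto the grey junction box, outer face up, and the job is handed in at about 19.5 s on the robot's clock. I lifted the cover out of the stand and stood it on the free desk. I then toppled it flat, re-gripped it across its width, and pressed it down over the hooks. After letting go, I pressed once more with the fingers closed.

- **Height and level:** The top face reads 43.6–43.8 mm above the desk at its two ends, against 44 mm expected.
- **Position:** It is centred within about 1 mm of the seat, with its long axis parallel to the base as far as the picture shows.
- **Fully home:** The final press met firm resistance of about 24 N with no further movement.
- **Hooks:** Both orange heads are visible over the ledges in their windows. I judged this from the pictures only, because the hook angles are not measured.
- **Other objects:** None look moved in the last top view. The arm hid part of the tin there, but nothing went near it.

No check failed. The one slight disagreement is that the last top view puts one long edge about 1–2 mm off at one end. The arm partly hid that edge, and the earlier, clearer view read ±30 mm.

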